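# Hold the hand lens at its focal height over the lit dish

### The job

Start the light stage by pressing its time-switch plunger right down to its stop. Then pick the hand lens up by its handle and hold it level and still over the dish on the stage, the glass centred over the dish and at the height of the pointer's tip, leaving the dish and the pointer where they are. Finish while still holding the lens there: do not put it down or let go.

Things in the scene. Friction and masses are not known exactly. Their poses are not given: they have to be found in the camera images.
- light_stage: fixed white flat lamp housing, 150 (x) x 230 (y) x 22 mm high; origin at the centre of its underside, z up. On its top: a dish seat (low ring, outer radius 50, 5 high) centred at x -18, y +40; an 8 mm thick upright post at x +58, y +40, rising to 172 mm above the table; a round plunger at x -20, y -75. The -x side of the seat is open
- plunger (a joint): spring plunger on the light stage: travel in m, 0 up, 0.012 down on its stop; pressed straight down; the spring needs 4 N to start and 8 N at the stop; it rises again when let go
- plunger_top (a point): centre of the top face of the plunger's round black head (30 mm across, 68 mm above the table when up)
- pointer_tip (a point): tip of the short black horizontal cone that a black clamp collar (22 mm across, 16 mm high, centred at the same height) carries on the post; it points to the axis of the dish and ends 50 mm short of it; its height marks the focal height for the middle of the glass. The tip was set somewhere between 95 and 145 mm above the table; it can slide on the post but must stay as set
- dish: loose round petri dish, 88 mm across, 14 mm high, 30 g, standing in the seat on the light stage, its underside 22 mm above the table; origin at the centre of its underside
- dish_centre (a point): centre of that dish, half-way up (7 mm above its underside)
- lens_handle (a point): point on the hand lens's handle to grasp, half-way up; the lens (148 mm long, 35 to 70 g) lies flat on the table; handle 12 mm wide and 12 mm high, running along the lens's x axis from 43 mm behind this point to 43 mm ahead of it (where the rim begins); x points to the glass, z up. The glass centre is 73 mm ahead along x and 2 mm lower
- lens_centre (a point): centre of the glass of the hand lens: round rim 62 mm across, 8 mm thick; this point is 4 mm above its underside; axes as lens_handle, z is normal to the glass
- loupe: the whole hand lens; origin on its underside, midway along, 30 mm ahead of lens_handle and 43 mm behind lens_centre; x points to the glass, z up
Not all that is in view belongs to the job. What is shaped like the dish but purple is not meant.

How it is judged (in metres and radians):
On the way, in this order (a step that is already met when the one before it is completed fails the run):
1. the plunger is pressed down to its stop while the lens still lies on the table (value of joint plunger above 0.0105 m and height (world z) of lens_centre below 0.03 m), for 0.1 s.
2. the lens is lifted off the table in the gripper (height (world z) of lens_centre above 0.05 m and contact force between the fingers and loupe above 0.5 N), for 0.2 s.
At the end, for the whole second after the job is handed in: the lens is held still by the fingers alone, touching neither stage, pointer nor dish; its glass centre is within 13 mm sideways of the dish centre and within 8 mm of the pointer tip's height, tilted less than 8 degrees; the pointer is within 5 mm and the dish within 10 mm of where they were (horizontal distance between lens_centre and dish_centre below 0.013 m and z of lens_centre in the frame of pointer_tip between -0.008 and 0.008 m and angle between lens_centre's own z axis and vertical below 0.14 rad and linear speed of loupe below 0.02 m/s and contact force between the fingers and loupe above 0.5 N and contact force between loupe and light_stage below 0.1 N and contact force between loupe and dish below 0.1 N and distance of pointer_tip from where it was at the start of the episode below 0.005 m and distance of dish_centre from where it was at the start of the episode below 0.01 m); the arm keeps its last pose, push and grip.
It also fails if it takes over 46 s, if anything falls off the work surface, if the arm or the gripper's body presses on something with over 40 N, if the wrist force passes 120 N, or if a joint passes its speed limit or range.

### The arm

A 6-joint arm with a two-finger parallel gripper is mounted at the origin on a cart in front of the work surface, level with it; the furniture and walls round the work are solid. World frame = base frame: x ahead of the robot, y to its left, z up, the work surface at z = 0. Lengths are in m, angles in degrees, forces in N, time in s.
With the tool pointing down it reaches from about 0.4 to 0.825 m from the base axis. Payload 7 kg.
Tool frame: the origin (TCP) lies midway between the tips of the shut fingers; the grasp point (between the pads) lies r.tcp_to_grasp behind it (r.tcp_to_grasp is the distance from the TCP to the grasp point, in m); x points along the fingers, y is the direction in which the jaws open and shut, and the axes are right-handed (so a half turn about x gives the same grasp; the last joint's range is limited). The gripper opens to 88 mm and grips with 3 to 60 N. Pads are 19 mm wide; open, the fingers measure 130 mm over their backs; the gripper's body (78 mm by 193 mm) begins 47 mm behind the grasp point.
Start: joints at [-48.81, 20.546, 0.682, 0, -70.136, -16.507], TCP at [0.282, -0.613, 0.227] pointing down, gripper open.
Joint ranges: [-176.03, 176.03], [-82.01, 121.73], [-58.28, 71.71], [-173.87, 95.51], [-174.79, -0.11], [-173.66, 173.66]. Speed limits (degrees/s): [136.94, 136.94, 172.46, 180, 180, 180].

### API

Orientations are given as [roll, pitch, yaw] about the fixed x, y, z axes, in that order (R = Rz(yaw) Ry(pitch) Rx(roll)).
In Python, from plant import r gives the robot as it stands.
- The arm moves only by the tool carry_out, never from a script. Its argument "moves" is a list of rows, each a list of 7 numbers: the shift along the world's x, y, z in mm, then the turn, a rotation vector about the world's x, y, z in rad, then the opening in per cent of the stroke, from 0 (shut) to 100 (fully open). In form: [[x, y, z, wx, wy, wz, claw], ...]. A call has 1 to 5 rows; each row is the pose to reach, as a shift and turn from the pose commanded when the call began; what a row does not reach only later rows make up. A row lasts 1/10 s, in which the tool goes at most 50 mm and 8.59 degrees, less where a joint would pass 70% of its speed; a pose out of reach is approached as far as the arm can. A call with a gripper value outside its range is refused whole. The fingers move at their own pace and stop on an object; "squeeze" is the grip in N (left out, the last holds). Time passes only in rows, so rows that repeat a pose let the fingers close. It gives the time, the measured TCP pose, the force and the opening at its end, in the units of the state.
- r.get_state(): the state, without advancing time (a new reading comes with each control period).
- r.capture(name): name is "scene" or "top" or "wrist"; returns the picture (400x640x3 uint8, blue, green, red); there is no depth.
- r.camera_params(name): a dict with "K" (3x3 intrinsics, pixels), "rvec" (rotation vector, rad) and "tvec" (3), from world to camera coordinates, as OpenCV has them. Camera axes: x right, y down, z forward; pixel columns grow to the right and rows downward; lengths in m; the calibration is good to about 2 mm. The wrist camera is an equidistant fisheye: a pixel r from the principal point sees the ray r / f radians off the axis. A picture is of the moment at which its call begins: read the wrist's pose just before it. camera_params takes no time and is no camera call; for the wrist camera it gives the pose at the moment of the call.
- r.close_job(): hands the job in, once; it reports no verdict.
The state is a dict: "time_s": time; "joints": joint angles; "qd": joint speeds; "joint_torque": joint torques, N m; "tcp_pos": TCP position; "eef_rot": TCP orientation; "contact_force": force on the tool from outside, world axes, zero at the start; "moment": the same for the moment, N m; "gripper_width": finger opening in m.
Only numpy, scipy, OpenCV 4.12 (cv2) and the standard library are available. Lean on these libraries where they do the work, as an engineer would, in place of code of your own. Each camera call takes 0.05 s, during which the arm holds its last target. There are 200 camera calls.

## Working session

There is one attempt and no reset: what is moved stays moved. The work goes in short steps, Python scripts to look and compute and a tool call to move; the robot and the scene stay as the last step left them, time stands still between calls to the robot, and variables do not carry over. Pictures are saved under pics/ and viewed, about 8 in all and at most 12, crops included, and the job is handed in when it is done.

Besides the shell and the picture viewer there is one more tool, called after "Request:" as name([rows], argument=value, ...), one row to a line, values as JSON. carry_out: Moves the arm, as the interface text tells. Its arguments: {"type":"object","properties":{"moves":{"type":"array"},"squeeze":{"type":"number"}},"required":["moves"]}

```bash
mkdir -p pics; ls
python3 - <<'E'
from plant import r
import cv2,numpy as np
print(r.get_state(), r.tcp_to_grasp)
for n in("scene","top"):
    im=r.capture(n); cv2.imwrite(f"pics/{n}0.png",im)
    p=r.camera_params(n); print(n,p)
p=r.camera_params("wrist");print(p); cv2.imwrite("pics/wrist0.png",r.capture("wrist"))
a=cv2.imread("pics/scene0.png");b=cv2.imread("pics/top0.png")
E
```

```text
pics
{'time_s': 0.0, 'joints': array([-4.88115582e+01,  2.05914414e+01,  6.35917949e-01, -1.98253960e-02,
       -7.01361787e+01, -1.65056973e+01]), 'qd': array([-0.01454338, -0.00840674, -0.04227543, -0.02274078, -0.03637808,
        0.02611543]), 'joint_torque': array([ 1.63132168e-03, -5.82705295e+01,  2.93052936e+01,  6.99711442e+00,
        6.68093868e-03, -1.82067188e-04]), 'tcp_pos': array([ 0.28164378, -0.61291462,  0.22563983]), 'eef_rot': array([ 95.01901434,  89.90642247, 119.69500744]), 'contact_force': array([ 0.23550874, -0.37153546,  0.36157117]), 'moment': array([-0.01848047, -0.01181153, -0.01202129]), 'gripper_width': 0.08809818187364885} 0.0188
scene {'K': array([[435.1507962 ,   0.        , 313.68994923],
       [  0.        , 435.1507962 , 197.65302021],
       [  0.        ,   0.        ,   1.        ]]), 'rvec': array([ 1.36488922, -2.24018323,  0.86463641]), 'tvec': array([0.25207813, 0.40096773, 0.99601634])}
top {'K': array([[440.80268119,   0.        , 312.4042346 ],
       [  0.        , 440.80268119, 197.74573532],
       [  0.        ,   0.        ,   1.        ]]), 'rvec': array([ 2.11350498, -2.14177623,  0.15705747]), 'tvec': array([0.0315444 , 0.5461745 , 1.00871704])}
{'K': array([[309.70691629,   0.        , 323.70024568],
       [  0.        , 309.70691629, 195.30649622],
       [  0.        ,   0.        ,   1.        ]]), 'rvec': array([-1.5973253 , -2.49504721, -0.36877158]), 'tvec': array([ 0.67503964, -0.0361105 ,  0.39131974])}
```

View pics/top0.png

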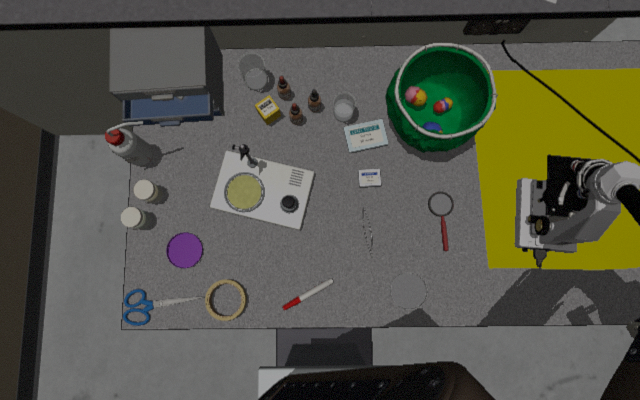

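View pics/scene0.png

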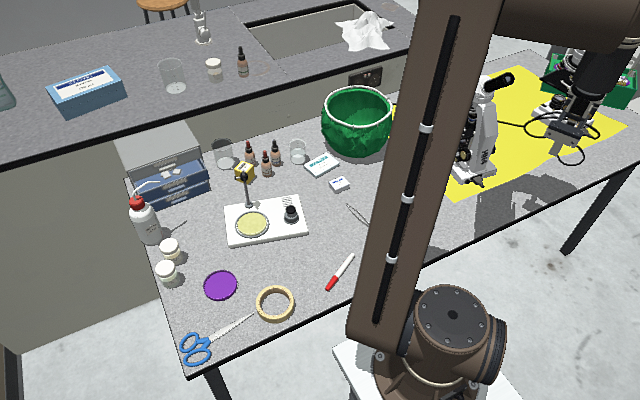

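Top view: the stage is at about (262,190), with the yellow dish at (244,192), the plunger at (289,203) and the post and pointer near (245,153). The lens glass is at (441,205) and its red handle at (445,235).

Things that could be mistaken for what I want:
- **Lens:** the marker (308,295), the tape ring (225,300) and the clear disc (408,291).
- **Dish:** the purple lid (184,250).

I choose the red-handled lens and the yellow dish on the white stage.

```bash
cat > h.py <<'E'
import cv2,numpy as np
def cam(p):
    R=cv2.Rodrigues(p["rvec"])[0]; return R,-R.T@p["tvec"]
def ray(p,uv,fish=False):
    R,c=cam(p);K=p["K"];x=(uv[0]-K[0,2])/K[0,0];y=(uv[1]-K[1,2])/K[1,1]
    if fish:
        t=np.hypot(x,y);s=np.sin(t)/t if t>1e-9 else 1;d=np.array([x*s,y*s,np.cos(t)])
    else: d=np.array([x,y,1.])
    d=R.T@d; return c,d/np.linalg.norm(d)
def onz(p,uv,z,fish=False):
    c,d=ray(p,uv,fish);return c+d*(z-c[2])/d[2]
def tri(rays):
    A=0;b=0
    for c,d in rays:
        M=np.eye(3)-np.outer(d,d);A=A+M;b=b+M@c
    X=np.linalg.solve(A,b);return X,[1e3*np.linalg.norm((np.eye(3)-np.outer(d,d))@(X-c)) for c,d in rays]
def proj(p,X,fish=False):
    R=cam(p)[0];v=R@np.asarray(X)+p["tvec"];K=p["K"]
    if fish:
        n=np.hypot(v[0],v[1]);t=np.arctan2(n,v[2]);x,y=v[0]/n*t,v[1]/n*t
    else:x,y=v[:2]/v[2]
    return np.array([K[0,0]*x+K[0,2],K[1,1]*y+K[1,2]])
def blob(m,box):
    x0,y0,x1,y1=box;k=np.zeros(m.shape,np.uint8);k[y0:y1,x0:x1]=m[y0:y1,x0:x1]
    return max(cv2.findContours(k.astype(np.uint8),cv2.RETR_EXTERNAL,cv2.CHAIN_APPROX_NONE)[0],key=cv2.contourArea)
E
python3 - <<'E'
from plant import r
from h import *
a=cv2.imread("pics/scene0.png");b=cv2.imread("pics/top0.png")
f=lambda i,x,y,w,h,s:cv2.resize(i[y:y+h,x:x+w],(w*s,h*s),interpolation=cv2.INTER_CUBIC)
cv2.imwrite("pics/crop1.png",np.hstack([f(b,205,135,60,90,6),f(a,215,150,70,90,6)]))
T=r.camera_params("top");S=r.camera_params("scene")
print("cams",cam(T)[1],cam(S)[1])
hs=cv2.cvtColor(b,cv2.COLOR_BGR2HSV);H,s,v=cv2.split(hs)
w=((s<40)&(v>150))|((H>20)&(H<40)&(s>60))
c=blob(w,(200,145,325,235));rc=cv2.minAreaRect(c);print("stage",rc)
for q in cv2.boxPoints(rc):print(onz(T,q,.022).round(4))
yb=((H>20)&(H<40)&(s>60)&(v>60));e=cv2.fitEllipse(blob(yb,(215,165,275,220)));print("dish top",e,onz(T,e[0],.029))
hs2=cv2.cvtColor(a,cv2.COLOR_BGR2HSV);H2,s2,v2=cv2.split(hs2)
e2=cv2.fitEllipse(blob((H2>20)&(H2<40)&(s2>60)&(v2>60),(228,205,275,245)));print("dish scene",e2,onz(S,e2[0],.029),tri([ray(T,e[0]),ray(S,e2[0])]))
k=cv2.minEnclosingCircle(blob(v<60,(275,190,302,216)));print("plg top",k,onz(T,k[0],.068))
k2=cv2.minEnclosingCircle(blob(v2<60,(278,200,302,224)));print("plg scene",k2,onz(S,k2[0],.068))
red=((H<8)|(H>172))&(s>120)
k=blob(red,(430,210,460,260));rr=cv2.minAreaRect(k);print("handle",rr)
for q in cv2.boxPoints(rr):print(onz(T,q,.006).round(4))
k=cv2.fitEllipse(blob((v<75),(425,188,458,217)));print("glass",k,onz(T,k[0],.004))
E
```

```text
cams [0.37378524 0.00733192 1.08491592] [-0.21760333  0.39320338  1.00717771]
stage ((261.26470947265625, 188.94117736816406), (91.67845916748047, 58.45108413696289), 14.03624439239502)
[0.5332 0.2763 0.022 ]
[0.676  0.2445 0.022 ]
[0.6156 0.0229 0.022 ]
[0.4757 0.0588 0.022 ]
dish top ((243.65243530273438, 191.5324249267578), (32.353363037109375, 33.40979766845703), 55.30896759033203) [0.56711534 0.19222754 0.029     ]
dish scene ((251.45669555664062, 222.9994659423828), (20.445894241333008, 27.627429962158203), 81.20399475097656) [0.5688378  0.19260785 0.029     ] (array([0.56715367, 0.19246822, 0.03057839]), [np.float64(0.5943256724317364), np.float64(0.5943256724316694)])
plg top ((289.4130554199219, 203.4130401611328), 8.392239570617676) [0.53014831 0.07778719 0.068     ]
plg scene ((290.5, 209.5), 4.743516445159912) [0.53244489 0.08345255 0.068     ]
handle ((443.8077697753906, 232.96157836914062), (34.35761642456055, 4.589285373687744), 82.87498474121094)
[ 0.5026 -0.2859  0.006 ]
[ 0.5039 -0.2971  0.006 ]
[ 0.4207 -0.3023  0.006 ]
[ 0.4195 -0.2913  0.006 ]
glass ((440.257568359375, 203.80162048339844), (24.073200225830078, 25.3283634185791), 106.22073364257812) [ 0.53359009 -0.2903265   0.004     ]
```

View pics/crop1.png

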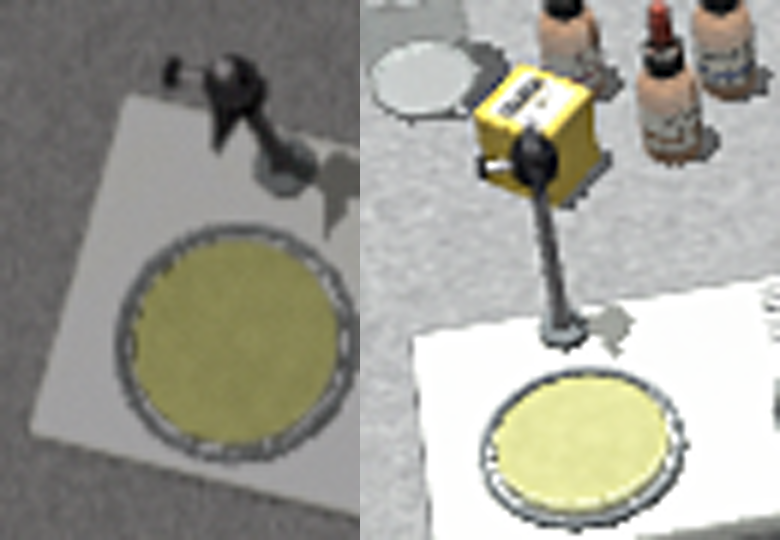

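View pics/wrist0.png

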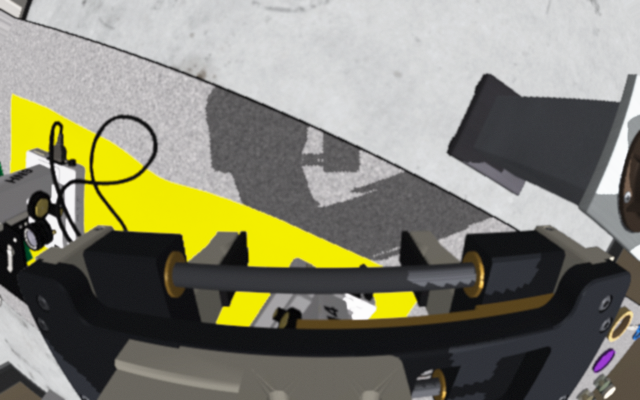

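The top crop shows the tip at about (241,160) px. In the scene crop the cone points at the camera, near (245,182). The stage corners, dish and plunger agree with the given geometry, so next I work out the pointer height and the tool orientation.

Run:
```python
from plant import r
from h import *
from scipy.spatial.transform import Rotation as Ro
st=r.get_state();R=Ro.from_euler('xyz',st['eef_rot'],degrees=True).as_matrix();print(R.round(3))
T=r.camera_params("top");S=r.camera_params("scene")
th=np.radians(-14.6);ax=np.array([np.cos(th),np.sin(th),0])
d=np.array([.5675,.1925,0]);tip=d+.05*ax;post=d+.076*ax
print("tip xy",tip,"post",post)
for nm,P,uv in(("top",T,(241.3,160.3)),("scene",S,(245.3,182))):
  for nn,q in(("tip",tip),):
    best=min(np.arange(.08,.16,.001),key=lambda z:np.linalg.norm(proj(P,[q[0],q[1],z])-uv)); print(nm,best,proj(P,[q[0],q[1],best]),uv)
print(tri([ray(T,(241.3,160.3)),ray(S,(245.3,182))]))
p=d+np.array([[np.cos(th),-np.sin(th)],[np.sin(th),np.cos(th)]])@np.array([-.002,-.115]) if 0 else d[:2]+np.array([[np.cos(th),-np.sin(th)],[np.sin(th),np.cos(th)]])@np.array([-.002,-.115])
print("plunger",p)
```

```text
[[-0.001 -0.418  0.909]
 [ 0.001  0.909  0.418]
 [-1.     0.001 -0.   ]]
tip xy [0.61588546 0.17989653 0.        ] post [0.6410459  0.17334273 0.        ]
top 0.14100000000000007 [240.79711659 160.71123215] (241.3, 160.3)
scene 0.14900000000000008 [244.70781645 182.12419339] (245.3, 182)
(array([0.61505946, 0.17784553, 0.14907248]), [np.float64(0.5912331472722357), np.float64(0.5912331472722244)])
plunger [0.53657661 0.08171758]
```

Request:
carry_out([
  [5,50,0,0,0,0,50],
  [10,100,0,0,0,0,20],
  [20,150,0,0,0,0,0],
  [20,200,0,0,0,0,0],
  [20,250,0,0,0,0,0],
])

```text
time_s: 0.65
tcp_pos: [0.3015, -0.363, 0.2261]
eef_rot: [113.7, 90.0, 138.3]
contact_force: [1.7, 1.7, 0.4]
gripper_width: 0.0534
```

Request:
carry_out([
  [22,44,0,0,0,0,0],
  [44,88,0,0,0,0,0],
  [66,132,0,0,0,0,0],
  [88,176,0,0,0,0,0],
  [110,220,0,0,0,0,0],
])

```text
time_s: 1.15
tcp_pos: [0.4122, -0.1428, 0.2269]
eef_rot: [-16.1, 89.9, 8.6]
contact_force: [1.4, -1.4, -0.0]
gripper_width: 0.0133
```

Request:
carry_out([
  [24,44,0,0,0,0,0],
  [48,88,0,0,0,0,0],
  [72,132,0,0,0,0,0],
  [96,176,-20,0,0,0,0],
  [124,225,-40,0,0,0,0],
])

```text
time_s: 1.65
tcp_pos: [0.5299, 0.0708, 0.1912]
eef_rot: [8.7, 89.9, 33.4]
contact_force: [1.1, -0.8, 0.8]
gripper_width: 0.0
```

Run:
```python
from plant import r
from h import *
import pickle
print(r.get_state())
P=r.camera_params("wrist");im=r.capture("wrist");cv2.imwrite("pics/w1.png",im)
pickle.dump(P,open("w1.pkl","wb"))
print(cam(P)[1],proj(P,[.6155,.179,.142],True),proj(P,[.5366,.0817,.068],True),proj(P,[.641,.174,.172],True))
```

```text
{'time_s': 1.65, 'joints': array([ 2.86350995e+01,  8.85426788e+00, -2.00348735e+01, -7.44447552e-03,
       -6.10323965e+01, -9.39150607e+01]), 'qd': array([ 30.05771442,  35.02175503,  17.34222493,   0.24814475,
        17.21692746, -30.03916116]), 'joint_torque': array([ -1.73191007, -44.80666637,  25.60190499,   6.24584779,
        -0.57109583,   0.75217092]), 'tcp_pos': array([0.52987398, 0.07083858, 0.1911955 ]), 'eef_rot': array([ 8.66388461, 89.92126785, 33.38032247]), 'contact_force': array([ 1.05447023, -0.80426099,  0.78276361]), 'moment': array([-0.08128817, -0.11402113,  0.03972338]), 'gripper_width': 1.2940580197288835e-05}
[0.4597468  0.03755815 0.34952949] [392.82661082 339.95737486] [331.89827818 198.33717456] [378.58008827 379.82307258]
```

View pics/w1.png

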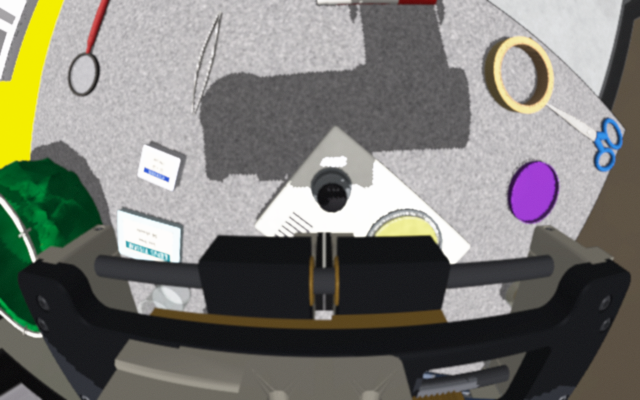

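The wrist view shows the plunger head at about (332,187). The arm was still moving, so I let it settle and measure again.

Request:
carry_out([
  [0,0,0,0,0,0,0],
  [0,0,0,0,0,0,0],
  [0,0,0,0,0,0,0],
])

```text
time_s: 2.0
tcp_pos: [0.529, 0.0679, 0.1918]
eef_rot: [0.7, 90.0, 25.3]
contact_force: [-0.2, 0.1, 1.2]
gripper_width: 0.0006
```

Run:
```python
from plant import r
from h import *
s=r.get_state();print(s['tcp_pos'],abs(s['qd']).max(),s['contact_force'])
P=r.camera_params("wrist");im=r.capture("wrist");cv2.imwrite("pics/w2.png",im)
u=proj(P,[.5366,.0817,.068],True);print("pred",u)
v=im.max(2);x,y=u.astype(int);bx=(x-35,y-40,x+35,y+26)
k=blob(v<50,bx);c,rad=cv2.minEnclosingCircle(k);print(c,rad,cv2.boundingRect(k),onz(P,c,.068,True))
cv2.imwrite("pics/w2c.png",cv2.resize(im[y-60:y+60,x-60:x+120],None,fx=4,fy=4,interpolation=cv2.INTER_CUBIC));print(x-60,y-60)
```

```text
[0.52896211 0.06789056 0.19180443] 0.585192096001999 [-0.20248977  0.06909676  1.18115947]
pred [334.30975456 200.30542091]
(333.63861083984375, 198.482177734375) 14.204086303710938 (320, 185, 28, 28) [0.53521523 0.08033558 0.068     ]
274 140
```

View pics/w2c.png

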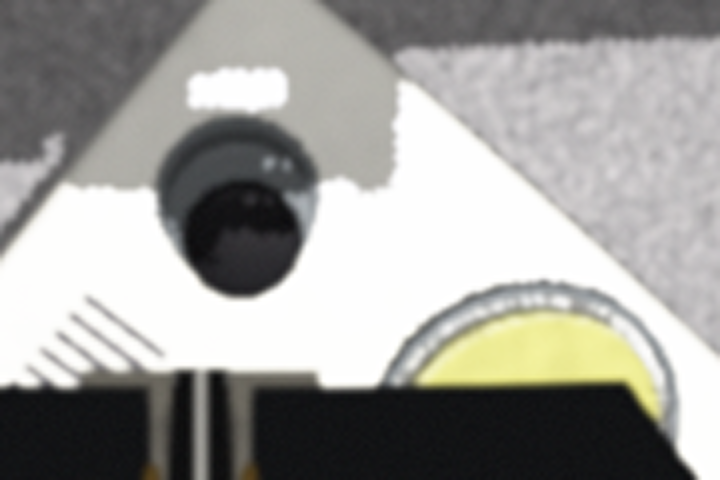

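Plunger head in the crop is centred at (243,238), which is (334.7,199.5) in the full image. That gives (0.536, 0.081), as predicted. Now I press it.

Request:
carry_out([
  [7,13,-40,0,0,0,0],
  [7,13,-80,0,0,0,0],
  [7,13,-112,0,0,0,0],
  [7,13,-112,0,0,0,0],
  [7,13,-112,0,0,0,0],
])

```text
time_s: 2.55
tcp_pos: [0.5366, 0.081, 0.0804]
eef_rot: [-64.3, 90.0, -39.7]
contact_force: [-0.4, -0.2, 0.3]
gripper_width: 0.0001
```

Request:
carry_out([
  [0,0,-8,0,0,0,0],
  [0,0,-14,0,0,0,0],
  [0,0,-20,0,0,0,0],
  [0,0,-20,0,0,0,0],
  [0,0,-20,0,0,0,0],
])

```text
time_s: 3.05
tcp_pos: [0.5376, 0.0821, 0.0606]
eef_rot: [-8.2, 89.8, 16.5]
contact_force: [0.1, -0.7, 6.4]
gripper_width: 0.0002
```

Request:
carry_out([
  [0,0,-4,0,0,0,0],
  [0,0,-6,0,0,0,0],
  [0,0,-8,0,0,0,0],
  [0,0,-8,0,0,0,0],
  [0,0,-8,0,0,0,0],
])

```text
time_s: 3.55
tcp_pos: [0.5378, 0.0821, 0.0559]
eef_rot: [-13.7, 89.7, 11.0]
contact_force: [-12.3, -0.6, 38.6]
gripper_width: 0.0002
```

Request:
carry_out([
  [0,0,0,0,0,0,0],
  [0,0,20,0,0,0,0],
  [0,0,60,0,0,0,0],
  [0,0,100,0,0,0,0],
  [0,0,140,0,0,0,0],
])

```text
time_s: 4.05
tcp_pos: [0.536, 0.0816, 0.1934]
eef_rot: [8.3, 90.0, 33.0]
contact_force: [0.3, 0.3, 0.1]
gripper_width: 0.0006
```

Run:
```python
from plant import r
from h import *
s=r.get_state();print(s['time_s'],s['tcp_pos'])
P=r.camera_params("wrist");R,c=cam(P);print("axis",R[2],"imgdown",R[1],c-s['tcp_pos'])
from scipy.spatial.transform import Rotation as Ro
tip=np.array([.6155,.179,.142]);off=c-s['tcp_pos']
for yaw in(-90,-60,-21,0,30):
  Z=Ro.from_euler('z',yaw,degrees=True).as_matrix()
  for x in np.arange(.4,.8,.05):
   for y in np.arange(-.1,.4,.05):
    for z in(.2,.26):
     t=np.array([x,y,z]);
     if np.hypot(x,y)>.8 or np.hypot(x,y)<.42 :continue
     R2=R@Z.T;c2=t+Z@off;p=dict(K=P["K"],rvec=cv2.Rodrigues(R2)[0],tvec=-R2@c2)
     u=proj(p,tip,True);v=tip-c2;el=np.degrees(np.arctan2(-v[2],np.hypot(v[0],v[1])))
     if 20<u[0]<620 and 10<u[1]<215 and el<65:print(yaw,t.round(2),u.round(),round(el),np.linalg.norm(v).round(2))
```

```text
4.05 [0.53603042 0.08156645 0.19338543]
axis [ 0.26260789  0.12113828 -0.95726831] imgdown [0.86922324 0.40101568 0.28920129] [-0.07007651 -0.03320693  0.15836477]
-90 [ 0.45 -0.1   0.2 ] [603.  24.] 37 0.36
-90 [ 0.45 -0.1   0.26] [566.  31.] 44 0.4
-90 [ 0.45 -0.05  0.2 ] [593.  63.] 40 0.33
-90 [ 0.45 -0.05  0.26] [554.  66.] 47 0.38
-90 [0.45 0.   0.2 ] [578. 108.] 44 0.31
-90 [0.45 0.   0.26] [540. 105.] 51 0.36
-90 [0.45 0.05 0.2 ] [558. 156.] 46 0.3
-90 [0.45 0.05 0.26] [522. 146.] 53 0.35
-90 [0.45 0.1  0.2 ] [533. 206.] 47 0.29
-90 [0.45 0.1  0.26] [501. 188.] 54 0.34
-90 [ 0.5  -0.05  0.2 ] [560.  30.] 45 0.31
-90 [ 0.5  -0.05  0.26] [523.  39.] 52 0.35
-90 [0.5 0.  0.2] [544.  76.] 50 0.28
-90 [0.5  0.   0.26] [507.  79.] 56 0.33
-90 [0.5  0.05 0.2 ] [522. 128.] 54 0.27
-90 [0.5  0.05 0.26] [488. 122.] 60 0.32
-90 [0.5 0.1 0.2] [496. 182.] 55 0.26
-90 [0.5  0.1  0.26] [466. 167.] 62 0.31
-90 [0.5  0.15 0.26] [442. 211.] 61 0.32
-90 [ 0.55 -0.05  0.26] [485.  11.] 56 0.33
-90 [0.55 0.   0.2 ] [500.  42.] 56 0.26
-90 [0.55 0.   0.26] [468.  52.] 62 0.31
-90 [0.55 0.05 0.2 ] 
[... 4669 characters left out ...]
26] [107. 151.] 50 0.36
30 [0.5  0.25 0.26] [189. 198.] 60 0.32
30 [0.5 0.3 0.2] [126. 172.] 52 0.27
30 [0.5  0.3  0.26] [160. 159.] 58 0.32
30 [0.5  0.35 0.2 ] [ 96. 126.] 48 0.29
30 [0.5  0.35 0.26] [133. 120.] 55 0.34
30 [0.55 0.25 0.2 ] [201. 185.] 63 0.24
30 [0.55 0.3  0.2 ] [163. 134.] 60 0.25
30 [0.55 0.35 0.2 ] [131.  86.] 55 0.27
30 [0.55 0.35 0.26] [165.  87.] 61 0.32
30 [0.6  0.35 0.2 ] [175.  42.] 60 0.25
30 [0.7  0.1  0.26] [440. 205.] 62 0.31
30 [0.7  0.15 0.2 ] [439. 179.] 65 0.24
30 [0.75 0.05 0.26] [497. 215.] 52 0.35
30 [0.75 0.1  0.2 ] [511. 194.] 52 0.27
30 [0.75 0.1  0.26] [480. 177.] 59 0.32
30 [0.75 0.15 0.2 ] [489. 144.] 59 0.25
30 [0.75 0.15 0.26] [458. 135.] 65 0.31
```

Request:
carry_out([
  [20,-20,40,0,0,-0.125,0],
  [50,-40,67,0,0,-0.25,0],
  [90,-52,67,0,0,-0.375,0],
  [114,-52,67,0,0,-0.375,0],
  [114,-52,67,0,0,-0.375,0],
])

```text
time_s: 4.55
tcp_pos: [0.6523, 0.029, 0.2574]
eef_rot: [-155.8, 90.0, -152.7]
contact_force: [-1.2, 0.2, 0.1]
gripper_width: 0.0003
```

Request:
carry_out([
  [0,0,0,0,0,0,0],
  [0,0,0,0,0,0,0],
])

```text
time_s: 4.75
tcp_pos: [0.6496, 0.0297, 0.2585]
eef_rot: [146.5, 90.0, 149.7]
contact_force: [0.3, -0.3, 0.2]
gripper_width: 0.0004
```

```bash
cat > snap.py <<'E'
from plant import r
from h import *
import pickle,sys
n=sys.argv[1];s=r.get_state();P=r.camera_params("wrist");im=r.capture("wrist")
cv2.imwrite(f"pics/{n}.png",im);pickle.dump(P,open(n+".pkl","wb"))
print(s['tcp_pos'],abs(s['qd']).max(),proj(P,[.6155,.179,.142],True))
E
python3 snap.py A
```

```text
[0.64957201 0.02971558 0.25846077] 0.5874410327724559 [477.63369026 165.0331856 ]
```

Request:
carry_out([
  [5,-50,-30,0,0,0,20],
  [10,-90,-60,0,0,0,50],
  [10,-90,-60,0,0,0,70],
  [10,-90,-60,0,0,0,70],
  [10,-90,-60,0,0,0,70],
])

```text
time_s: 5.3
tcp_pos: [0.6605, -0.0598, 0.1996]
eef_rot: [0.1, 89.9, 3.3]
contact_force: [-0.6, -0.4, 1.1]
gripper_width: 0.0348
```

```bash
python3 snap.py B
python3 - <<'E'
from h import *
import pickle
o=[]
for n in"AB":
    P=pickle.load(open(n+".pkl","rb"));im=cv2.imread(f"pics/{n}.png")
    x,y=proj(P,[.6155,.179,.135],True).astype(int);x=min(max(x,50),590);y=max(y,50);print(n,x-50,y-50)
    o.append(cv2.resize(im[y-50:y+50,x-50:x+50],(390,390),interpolation=cv2.INTER_CUBIC))
cv2.imwrite("pics/AB.png",np.hstack(o))
E
```

```text
[ 0.66051419 -0.05983799  0.19957382] 0.8169088118212848 [581.03305116 175.66357943]
A 424 113
B 526 123
```

View pics/AB.png

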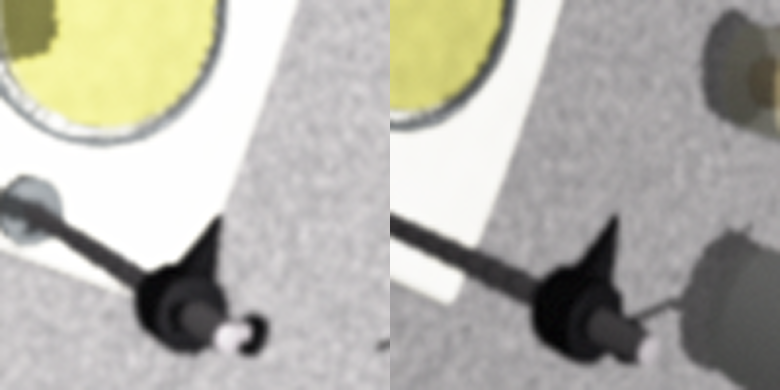

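Tip pixels: A (480.4,168.4), B (583.7,177.9).

Run:
```python
from h import *
import pickle
A=pickle.load(open("A.pkl","rb"));B=pickle.load(open("B.pkl","rb"));ua=(480.4,168.4);ub=(583.7,177.9)
ra,rb=ray(A,ua,True),ray(B,ub,True)
print(tri([ra,rb]))
from plant import r
T=r.camera_params("top");S=r.camera_params("scene")
print(tri([ra,rb,ray(T,(241.3,160.3)),ray(S,(245.3,182))]))
q=np.array([.6158,.1799])
for P,u in((A,ua),(B,ub)):print([ (round(z,3),proj(P,[*q,z],True).round(1)) for z in(.13,.135,.14,.145)])
# dish in A
im=cv2.imread("pics/A.png");H,s,v=cv2.split(cv2.cvtColor(im,cv2.COLOR_BGR2HSV))
k=blob((H>20)&(H<40)&(s>60)&(v>60),(350,60,520,200)).reshape(-1,2)
X=np.array([onz(A,p,.029,True)[:2] for p in k]);print("dish A",cv2.fitEllipse((X*1e4).astype(np.float32)))
```

```text
(array([0.61756088, 0.18150788, 0.14418508]), [np.float64(0.6409191519317079), np.float64(0.6409191519316789)])
(array([0.61638705, 0.17809262, 0.14786901]), [np.float64(1.6177613086665172), np.float64(0.6346750447022266), np.float64(1.3956744200987612), np.float64(0.2212062811011045)])
[(0.13, array([473.1, 163. ])), (0.135, array([475.2, 164. ])), (0.14, array([477.4, 165. ])), (0.145, array([479.7, 166. ]))]
[(0.13, array([573.6, 173.1])), (0.135, array([576.9, 174.3])), (0.14, array([580.2, 175.5])), (0.145, array([583.6, 176.8]))]
dish A ((5684.076171875, 1930.1251220703125), (810.338134765625, 813.5651245117188), 109.2756118774414)
```

Tip height is about 0.144 m: 0.1442 from triangulation, and it agrees with the known xy. The dish is at (0.568, 0.193). Next the lens.

Request:
carry_out([
  [-24,-44,0,0,0,0,70],
  [-48,-88,0,0,0,0,70],
  [-72,-132,0,0,0,0,70],
  [-96,-176,0,0,0,0,70],
  [-120,-220,0,0,0,0,70],
])

```text
time_s: 5.85
tcp_pos: [0.5406, -0.2801, 0.2002]
eef_rot: [-16.3, 89.8, -12.9]
contact_force: [1.1, -0.3, 0.3]
gripper_width: 0.0612
```

Request:
carry_out([
  [0,0,0,0,0,0,70],
  [0,0,0,0,0,0,70],
  [0,0,0,0,0,0,70],
])

```text
time_s: 6.15
tcp_pos: [0.5415, -0.2788, 0.1993]
eef_rot: [-11.0, 89.9, -7.7]
contact_force: [-0.1, 0.0, 0.4]
gripper_width: 0.0616
```

```bash
python3 snap.py C
```

```text
[ 0.5415316  -0.27878051  0.19925594] 0.7994972492046187 [644.63750153 271.65665751]
```

Request:
carry_out([
  [-10,-35,-20,0,0,0,70],
  [-20,-70,-60,0,0,0,70],
  [-20,-70,-60,0,0,0,70],
  [-20,-70,-60,0,0,0,70],
  [-20,-70,-60,0,0,0,70],
])

```text
time_s: 6.7
tcp_pos: [0.5219, -0.3491, 0.1391]
eef_rot: [-36.1, 89.9, -32.8]
contact_force: [-0.2, -0.4, 0.5]
gripper_width: 0.0616
```

```bash
python3 snap.py D
python3 - <<'E'
from h import *
import pickle
from scipy.spatial.transform import Rotation as Ro
from plant import r
print(Ro.from_euler('xyz',r.get_state()['eef_rot'],degrees=True).as_matrix().round(4))
o=[];rays=[]
for n in"CD":
    P=pickle.load(open(n+".pkl","rb"));im=cv2.imread(f"pics/{n}.png");H,s,v=cv2.split(cv2.cvtColor(im,cv2.COLOR_BGR2HSV))
    x,y=proj(P,[.4616,-.2941,.006],True).astype(int)
    red=((H<8)|(H>172))&(s>120)
    k=blob(red,(max(x-110,0),max(y-110,0),x+110,y+110)).reshape(-1,2)
    X=np.array([onz(P,p,.006,True)[:2] for p in k]);rc=cv2.minAreaRect((X*1e3).astype(np.float32));print(n,(x,y),rc)
    m=k.mean(0);rays.append(ray(P,cv2.minAreaRect(k)[0],True))
    o.append(cv2.resize(im,(400,250)))
print(tri(rays));cv2.imwrite("pics/CD.png",np.hstack(o))
E
```

```text
[ 0.52187206 -0.34905109  0.13914532] 0.873100931458968 [683.1337716  297.32367352]
[[ 1.800e-03 -5.760e-02  9.983e-01]
 [-8.000e-04  9.983e-01  5.760e-02]
 [-1.000e+00 -9.000e-04  1.700e-03]]
C (np.int64(314), np.int64(101)) ((462.9713134765625, -293.6871643066406), (85.58898162841797, 11.168645858764648), 3.113616704940796)
D (np.int64(385), np.int64(126)) ((462.5955505371094, -293.43603515625), (86.13256072998047, 11.935426712036133), 2.7868289947509766)
(array([ 0.46260027, -0.29353884,  0.00582543]), [np.float64(0.4142631499326572), np.float64(0.41426314993273416)])
```

View pics/CD.png

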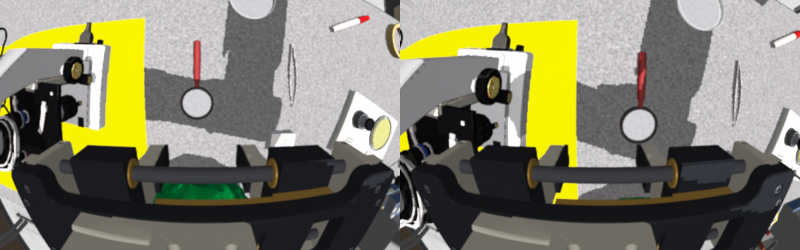

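Both views show the lens lying flat, clear of its neighbours: glass at about (197,102) in C, red handle behind it. Triangulation puts the handle at (0.4626, -0.2935, 0.0058), yaw 3°, 86 mm long, all consistent with the text. The jaws are already aligned at 3.3°.

Request:
carry_out([
  [-30,28,0,0,0,0,70],
  [-59,56,-20,0,0,0,70],
  [-59,56,-65,0,0,0,60],
  [-59,56,-105,0,0,0,60],
  [-59,56,-120,0,0,0,60],
])

```text
time_s: 7.25
tcp_pos: [0.461, -0.2922, 0.0167]
eef_rot: [146.2, 89.9, 149.4]
contact_force: [-1.0, -0.0, -0.3]
gripper_width: 0.0528
```

Request:
carry_out([
  [0,0,-8,0,0,0,60],
  [0,0,-12,0,0,0,60],
  [0,0,-12,0,0,0,60],
  [0,0,-12,0,0,0,60],
])

```text
time_s: 7.65
tcp_pos: [0.4626, -0.294, 0.0075]
eef_rot: [-19.4, 89.9, -16.2]
contact_force: [0.4, 0.6, 0.1]
gripper_width: 0.0528
```

Request:
carry_out([
  [0,0,-4,0,0,0,60],
  [0,0,-4,0,0,0,40],
  [0,0,-4,0,0,0,20],
  [0,0,-4,0,0,0,5],
  [0,0,-4,0,0,0,0],
], squeeze=35)

```text
time_s: 8.15
tcp_pos: [0.4616, -0.2939, 0.0024]
eef_rot: [-33.6, 90.0, -30.4]
contact_force: [-0.9, -0.2, 0.8]
gripper_width: 0.026
```

Request:
carry_out([
  [0,0,0,0,0,0,0],
  [0,0,0,0,0,0,0],
  [0,0,0,0,0,0,0],
  [0,0,0,0,0,0,0],
  [0,0,0,0,0,0,0],
])

```text
time_s: 8.65
tcp_pos: [0.4615, -0.2938, 0.0023]
eef_rot: [160.3, 90.0, 163.5]
contact_force: [0.4, 1.0, -0.3]
gripper_width: 0.0104
```

Request:
carry_out([
  [0,0,5,0,0,0,0],
  [0,0,15,0,0,0,0],
  [0,0,35,0,0,0,0],
  [0,0,65,0,0,0,0],
  [0,0,95,0,0,0,0],
])

```text
time_s: 9.15
tcp_pos: [0.4612, -0.2938, 0.0989]
eef_rot: [170.1, 90.0, 173.3]
contact_force: [0.1, -0.9, -0.0]
gripper_width: 0.0103
```

Request:
carry_out([
  [0,0,50,0,0,0,0],
  [0,0,98,0,0,0,0],
  [0,0,98,0,0,0,0],
  [0,0,98,0,0,0,0],
  [0,0,98,0,0,0,0],
])

```text
time_s: 9.65
tcp_pos: [0.4608, -0.2935, 0.195]
eef_rot: [135.5, 89.9, 138.7]
contact_force: [-0.1, -0.2, -0.3]
gripper_width: 0.0105
```

```bash
python3 snap.py E
python3 - <<'E'
import cv2
im=cv2.imread("pics/E.png");cv2.imwrite("pics/E2.png",im[:300])
from plant import r
from h import *
t=r.get_state()['tcp_pos'];P=r.camera_params("wrist")
for d in(0,.03,.042,.073,.104):print(d,proj(P,[t[0]+d*.9986+.001,t[1]+d*.055,t[2]+.004],True))
E
```

```text
[ 0.46077254 -0.29350907  0.19500731] 1.1186357275845906 [629.39859052 318.29544941]
0 [324.49942282 249.67734422]
0.03 [324.34330217 293.85564411]
0.042 [324.28495035 309.44550981]
0.073 [324.14674604 344.6513616 ]
0.104 [324.02672177 373.48246099]
```

View pics/E2.png

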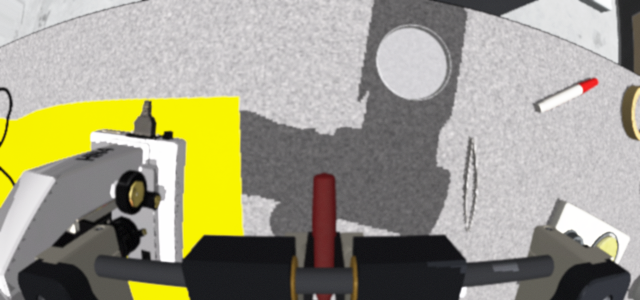

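The lens is in the grip, with the handle's rear end visible at (324,175) between the fingers. Now I carry it to the stage.

Request:
carry_out([
  [0,20,0,0,0,0,0],
  [0,55,0,0,0,0,0],
  [0,95,0,0,0,0,0],
  [0,135,0,0,0,0,0],
  [0,175,0,0,0,0,0],
])

```text
time_s: 10.2
tcp_pos: [0.4605, -0.1176, 0.1941]
eef_rot: [-175.4, 89.8, -172.3]
contact_force: [1.3, -0.3, -0.4]
gripper_width: 0.0105
```

Request:
carry_out([
  [0,40,0,0,0,0,0],
  [0,80,0,0,0,0,0],
  [0,120,0,0,0,0,0],
  [0,160,0,0,0,0,0],
  [0,200,0,0,0,0,0],
])

```text
time_s: 10.7
tcp_pos: [0.4606, 0.0825, 0.1943]
eef_rot: [-150.6, 89.9, -147.4]
contact_force: [0.4, -0.7, -0.3]
gripper_width: 0.0106
```

Request:
carry_out([
  [8,40,0,0,0,0,0],
  [16,70,0,0,0,0,0],
  [25,95,0,0,0,0,0],
  [33,107,0,0,0,0,0],
  [33,107,0,0,0,0,0],
])

```text
time_s: 11.2
tcp_pos: [0.4948, 0.1891, 0.1939]
eef_rot: [-140.1, 89.8, -136.9]
contact_force: [-0.4, -0.3, -1.0]
gripper_width: 0.0106
```

Request:
carry_out([
  [0,0,-5,0,0,0,0],
  [0,0,-10,0,0,0,0],
  [0,0,-10,0,0,0,0],
  [0,0,-10,0,0,0,0],
])

```text
time_s: 11.6
tcp_pos: [0.4943, 0.1874, 0.1853]
eef_rot: [-137.6, 90.0, -134.5]
contact_force: [-0.5, -0.4, -0.3]
gripper_width: 0.0104
```

Run:
```python
from plant import r
from h import *
s=r.get_state();t=s['tcp_pos'];print(t,s['gripper_width'],s['contact_force'])
a=r.capture("scene");b=r.capture("top");cv2.imwrite("pics/s3.png",a);cv2.imwrite("pics/t3.png",b)
g=t+[.074,.004,.0017];o=[]
for im,n in((b,"top"),(a,"scene")):
    P=r.camera_params(n);u=proj(P,g);x,y=u.astype(int);print(n,u,"off",x-35,y-45)
    o.append(cv2.resize(im[y-45:y+45,x-35:x+35],None,fx=5.5,fy=5.5,interpolation=cv2.INTER_CUBIC))
cv2.imwrite("pics/st3.png",np.hstack(o))
```

```text
[0.49433722 0.18739458 0.18526149] 0.010369069995573044 [-0.4529708  -0.43437534 -0.32622397]
top [231.04060098 177.51840029] off 196 132
scene [245.44931384 184.97610747] off 210 139
```

View pics/st3.png

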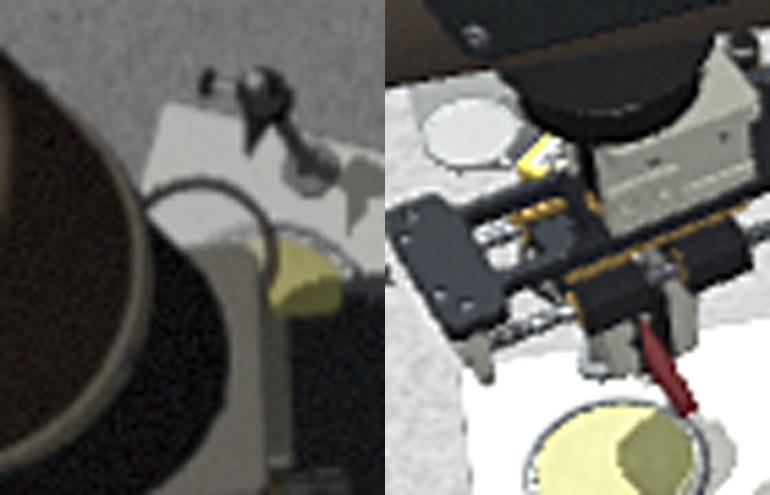

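Top view shows the rim arc (crop top (197,180), right (270,250)). The scene view shows the handle's rear end at about (690,405) in the crop. Next I fit the arc and check the tilt.

Run:
```python
from plant import r
from h import *
from scipy.optimize import least_squares
t=r.get_state()['tcp_pos'];T=r.camera_params("top");S=r.camera_params("scene")
b=cv2.imread("pics/t3.png").max(2).astype(int)
c0=np.array([229.8,178.]);pts=[]
for a in np.radians(np.arange(-135,5,6)):
    rr=np.arange(11,19,.25);uv=c0+np.outer(rr,[np.cos(a),np.sin(a)])
    val=cv2.remap(b.astype(np.float32),uv[:,:1].astype(np.float32),uv[:,1:].astype(np.float32),cv2.INTER_LINEAR).ravel()
    w=np.clip(np.median(val)-15-val,0,None)
    if w.sum()>20:pts.append((w[:,None]*uv).sum(0)/w.sum())
pts=np.array(pts);print(len(pts))
z=t[2]+.0017;X=np.array([onz(T,p,z)[:2] for p in pts])
f=least_squares(lambda q:np.hypot(*(X-q[:2]).T)-.0295,[.568,.192],loss='soft_l1',f_scale=.001)
print("glass fit r fixed",f.x,"pred",t+[.074,.004,.0017],"rms",np.sqrt(np.mean(f.fun**2)))
a=cv2.imread("pics/s3.png");H,s,v=cv2.split(cv2.cvtColor(a,cv2.COLOR_BGR2HSV))
k=blob(((H<10)|(H>170))&(s>110),(310,180,350,225)) if 0 else blob(((H<10)|(H>170))&(s>110),(245,190,280,225));print(cv2.boundingRect(k),cv2.minAreaRect(k))
e=t+[.074-.116*.9985,.004-.116*.055,.004]
for dz in(-.01,-.006,0,.006,.01):print(dz,proj(S,e+[0,0,dz]))
P=r.camera_params("wrist");w=r.capture("wrist");H,s,v=cv2.split(cv2.cvtColor(w,cv2.COLOR_BGR2HSV))
k=blob(((H<10)|(H>170))&(s>110),(290,120,360,260));print("wrist",cv2.boundingRect(k))
for dz in(-.01,-.006,0,.006,.01):print(dz,proj(P,e+[0,0,dz+.006],True),proj(P,e+[0,0,dz-.006],True))
```

```text
23
glass fit r fixed [0.5657481  0.19131356] pred [0.56859649 0.19180595 0.18731268] rms 0.00017663598104913943
(256, 197, 11, 18) ((259.76153564453125, 205.7076873779297), (18.85327911376953, 5.085422992706299), 60.2551155090332)
-0.01 [265.04480338 216.09386789]
-0.006 [264.90739791 215.05473808]
0 [264.69986468 213.4852665 ]
0.006 [264.4906024  211.90271902]
0.01 [264.35012294 210.84034207]
wrist (311, 174, 26, 86)
-0.01 [324.63151097 172.44964694] [324.5595764  167.80323049]
-0.006 [324.65780664 174.15126173] [324.58247291 169.28081623]
0 [324.69971646 176.86674603] [324.61882255 171.62916752]
0.006 [324.74488682 179.79828033] [324.65780664 174.15126173]
0.01 [324.7770003  181.88546246] [324.68540175 175.93876594]
```

In the top view the glass is within 2 mm of the dish centre, and that camera shows the same bias for both. Tilt and height are still uncertain because the gripper hides the glass from the scene camera. I turn the lens 60° about the glass axis, staying above the post, so that the scene camera sees the glass and pointer together.

Request:
carry_out([
  [1,-11,0,0,0,0.14,0],
  [5,-20,0,0,0,0.28,0],
  [9,-30,0,0,0,0.42,0],
  [14,-38,0,0,0,0.56,0],
  [20,-46,0,0,0,0.7,0],
])

```text
time_s: 12.25
tcp_pos: [0.5147, 0.1418, 0.1857]
eef_rot: [-7.8, 90.0, 35.9]
contact_force: [-0.3, 0.5, -0.1]
gripper_width: 0.0104
```

Request:
carry_out([
  [7,-5,0,0,0,0.14,0],
  [15,-10,0,0,0,0.28,0],
  [20,-14,0,0,0,0.35,0],
  [20,-14,0,0,0,0.35,0],
  [20,-14,0,0,0,0.35,0],
])

```text
time_s: 12.75
tcp_pos: [0.5344, 0.1281, 0.1854]
eef_rot: [26.4, 90.0, 89.6]
contact_force: [-0.2, 0.6, -0.4]
gripper_width: 0.01
```

```bash
cat > chk.py <<'E'
from plant import r
from h import *
import sys
from scipy.spatial.transform import Rotation as Ro
n=sys.argv[1]
s=r.get_state();t=s['tcp_pos'];R=Ro.from_euler('xyz',s['eef_rot'],degrees=True).as_matrix()
g=t+R@np.array([-.0017,-.0003,.0741]) # glass from grasp-time geometry
print("t",s['time_s'],t,"toolx",R[:,0].round(4),"glass pred",g.round(4),s['gripper_width'])
a=r.capture("scene");b=r.capture("top");cv2.imwrite(f"pics/s{n}.png",a);cv2.imwrite(f"pics/t{n}.png",b)
o=[]
for im,c in((b,"top"),(a,"scene")):
    P=r.camera_params(c);u=proj(P,g);x,y=u.astype(int);print(c,u,"off",x-35,y-45)
    o.append(cv2.resize(im[y-45:y+45,x-35:x+35],None,fx=5.5,fy=5.5,interpolation=cv2.INTER_CUBIC))
cv2.imwrite(f"pics/st{n}.png",np.hstack(o))
E
python3 chk.py 4
```

```text
t 12.75 [0.53442323 0.12808663 0.18536361] toolx [ 0.e+00  1.e-04 -1.e+00] glass pred [0.5681 0.1941 0.1871] 0.009994161773872252
top [229.74098303 177.63676924] off 194 132
scene [244.51105846 185.34515796] off 209 140
```

View pics/st4.png

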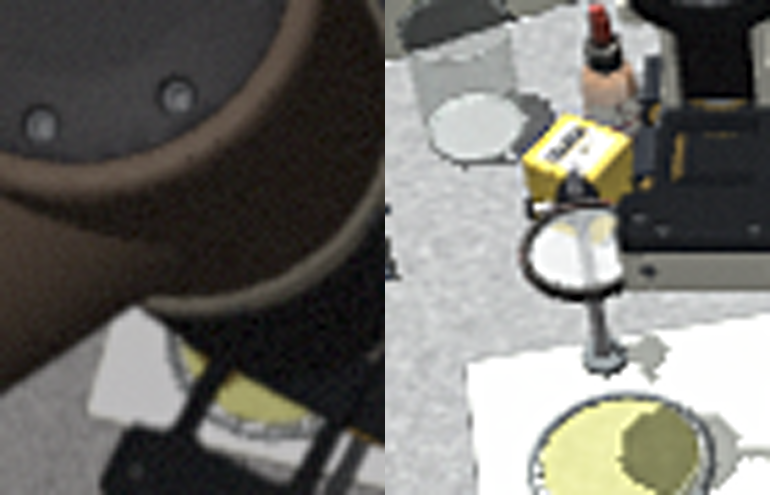

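The scene view shows the glass ellipse centred near (585,251) in the crop, about (245.4,185.6) in the image. The level-lens prediction was (244.5,185.3), so there is no significant droop. Now I descend to tip height.

Request:
carry_out([
  [0,-1,-12,0,0,0,0],
  [0,-1,-24,0,0,0,0],
  [0,-1,-36,0,0,0,0],
  [0,-1,-43,0,0,0,0],
  [0,-1,-43,0,0,0,0],
])

```text
time_s: 13.35
tcp_pos: [0.5337, 0.1267, 0.1406]
eef_rot: [146.3, 89.8, -150.4]
contact_force: [0.8, -0.1, -0.4]
gripper_width: 0.0108
```

Request:
carry_out([
  [0,0,0,0,0,0,0],
  [0,0,0,0,0,0,0],
  [0,0,0,0,0,0,0],
  [0,0,0,0,0,0,0],
  [0,0,0,0,0,0,0],
])

```text
time_s: 13.85
tcp_pos: [0.5346, 0.1272, 0.1426]
eef_rot: [-32.5, 90.0, 30.8]
contact_force: [-0.5, -0.2, -0.4]
gripper_width: 0.011
```

```bash
python3 chk.py 5
```

```text
t 13.85 [0.53463613 0.12721838 0.14259724] toolx [ 4.e-04  3.e-04 -1.e+00] glass pred [0.5681 0.1933 0.1443] 0.010998065577568926
top [234.07256214 181.70375675] off 199 136
scene [246.68050387 196.26985131] off 211 151
```

View pics/st5.png

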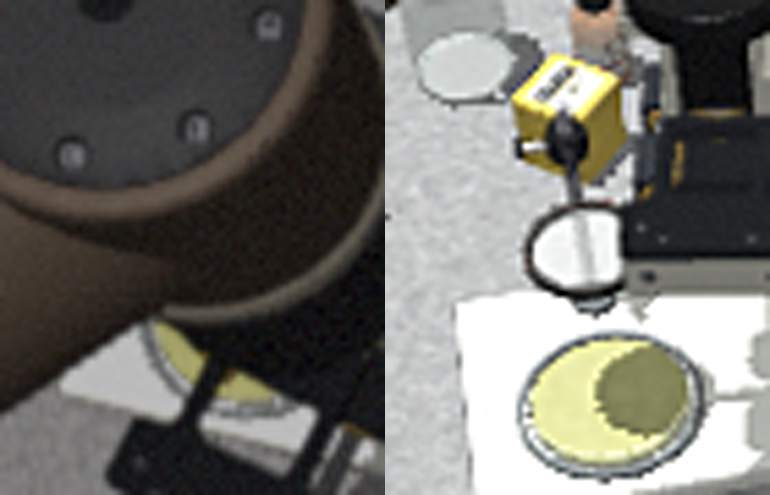

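Glass centre in the scene image is (≈246,196.7), against a prediction of 196.3. Collar and dish are at their earlier pixels. The lens is held at z ≈ 0.144, so I hand in.

```bash
python3 -c "
from plant import r
s=r.get_state();print(s['time_s'],abs(s['qd']).max(),s['gripper_width']);print(r.close_job())"
```

```text
13.95 0.08682059646703418 0.010543634820270016
the job is handed in; nothing more can be done
None
```

I pressed the plunger to its stop, picked up the lens by its handle, and handed the job in while holding it level over the dish, at 13.95 s of the 46 s. The hand-in reports no verdict.

**Plunger:** the tool stopped at z = 0.056 m with 38.6 N. The 12 mm travel from 0.068 m ends at that height. I held it for one more 0.1 s row before lifting.

**Position:** by tool geometry the glass centre is at (0.568, 0.193, 0.144). I measured the dish at (0.568, 0.193) and the pointer tip at z ≈ 0.144 with the wrist camera.

**Level:** in the last scene view the glass sits within about 0.5 px vertically of where a level lens should appear, so I saw no droop. The pointer collar and dish were within about 1 px of their starting positions.

**Grip:** the fingers hold at about 10.5 mm on a handle described as 12 mm, and I saw no sign of slipping.

Some readings disagreed:
- **Tip height:** the scene camera read 0.149 m and the top camera 0.141 m. The scene camera sees the cone end-on, and its value is above the stated 0.145 m maximum, so I used the wrist value.
- **Top camera:** it reads roughly 1–2 mm low in x compared with the wrist camera.
- **Handle end:** before the final turn, a wrist view put the handle's rear end 2 px off the level prediction, which could mean a slight tilt. The scene view afterwards did not support that.

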